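# Open the drum with the seized bayonet cap

### The arm

A 7-joint arm with a two-finger parallel gripper is mounted at the origin on the work surface. World frame = base frame: x ahead of the robot, y to its left, z up, the work surface at z = 0. Lengths are in mm, angles in rad, forces in N, time in s.
With the tool pointing down it reaches from about 425 to 825 mm from the base axis. Payload 3.6 kg.
Tool frame: the origin (TCP) lies at the very end of the fingers, on their centre line; the grasp point (between the pads) lies 19 mm behind it (r.hold_point_z is the distance from the TCP to the grasp point, in mm); z points along the fingers, y is the direction in which the jaws open and shut (so a half turn about z gives the same grasp; the last joint's range is limited). The gripper opens to 93 mm and grips with 3 to 60 N. Pads are 15 mm wide; open, the fingers measure 128 mm over their backs; the gripper's body (75 mm by 188 mm) begins 65 mm behind the grasp point.
Start: joints at [1.234, 0.615, -0.013, 1.423, 0.008, 1.103, -0.04], TCP at [198.176, -619.022, 218.64] pointing down, gripper open.
Joint ranges: [-3.12, 3.12], [-0.3, 2.06], [-1.34, 1.32], [0.26, 2.42], [-1.36, 4.5], [0.01, 1.98], [-2.84, 2.84]. Speed limits (rad/s): [2.79, 2.79, 3.14, 3.14, 3.14, 3.14, 3.14].

### API

Orientations are given as a unit quaternion [w, x, y, z].
In Python, from rig import read_state, vision, close_job, r gives the robot as it stands.
- The arm moves only by the tool carry_out, never from a script. Its argument "moves" is a list that holds one entry, the list of rows, each a list of 7 numbers: the shift along the tool's x, y, z in units of 50 mm (1.0 is 50 mm), then the turn, a rotation vector about the tool's x, y, z in units of 8 degrees (1.0 is 8 degrees), then the finger opening in mm, from 0 to 93. In form: [[[dx, dy, dz, ax, ay, az, gripper], ...]]. A call has 1 to 8 rows; each row is the pose to reach, as a shift and turn from the pose commanded when the call began, along the tool's axes at that moment; what a row does not reach only later rows make up. A row lasts 1/10 s, in which the tool goes at most 50 mm and 8.59 degrees, less where a joint would pass 70% of its speed; a pose out of reach is approached as far as the arm can. A call with a gripper value outside its range is refused whole. The fingers move at their own pace and stop on an object; "squeeze" is the grip in N (left out, the last holds). Time passes only in rows, so rows that repeat a pose let the fingers close. It gives the time, the measured TCP pose, the force and the opening at its end, in the units of the state.
- read_state(): the state, without advancing time (a new reading comes with each control period).
- vision.snapshot(name): name is "side" or "top"; returns a dict with "image" (420x560x3 uint8, red, green, blue), "z_map" (420x560 float32, mm along the optical axis (not along the pixel's ray), 0 where there is no reading), "K" (3x3 intrinsics, pixels), "dist_coeffs" ([k1, k2, p1, p2, k3] as OpenCV has them; the pictures are not rectified), "R" (3x3) and "t" (3): a world point X has camera coordinates R X + t. Camera axes: x right, y down, z forward; pixel columns grow to the right and rows downward; lengths in mm; the calibration is good to about 2 mm. A picture is of the moment at which its call begins.
- close_job(): hands the job in, once; it reports no verdict.
The state is a dict: "t": time; "joints": joint angles; "dq": joint speeds; "effort": joint torques, N m; "tcp_pos": TCP position; "ee_rot": TCP orientation; "wrist_force": force on the tool from outside, world axes, zero at the start; "ft_torque": the same for the moment, N m; "finger_gap": finger opening in mm.
Only numpy, scipy, OpenCV 4.12 (cv2) and the standard library are available. Lean on these libraries where they do the work, as an engineer would, in place of code of your own. Each camera call takes 0.05 s, during which the arm holds its last target.

### The job

The storage drum's cap is seized: break it loose with a short hard push near one end of its cross-bar, anticlockwise seen from above (do not wrench it by the bar's middle), then spin it on until it comes free of the collar, and lift it off. Set the cap down gently in the steel tray, bar upwards and flat on the tray's floor beside the beaker, and let go of it. Do not knock over or shove away the beaker, bottles, jar and can, and do not bump the stand.

Things in the scene. Friction and masses are not known exactly. Their poses are not given: they have to be found in the camera images.
- drum: Grey round drum, 170 mm diameter, fixed to the bench by four low clamps (36 mm high, within 106 mm of its axis). Origin: centre of its underside, on the bench; its z axis (up) is the cap's turning axis. The neck rim that carries the cap's flange is 110 mm up.
- bar_end (a point): Middle of the cap bar's end face at the cap's +x, 75 mm from the axis. At the start the cap's x lies along the drum's x. Turning it anticlockwise from there, the first 0.45 rad are hard (0.7 to 1 N m: 10 to 16 N pushed level near the bar's end), then it is nearly free, with no spring back. From 1.95 to 2.3 rad the cap lifts straight off (stop at 2.35); below, the ledges hold it down.
- cap_bar (a point): Centre, half-way up, of the cross-bar on the black plastic cap (0.2 to 0.4 kg), on the cap's axis. Bar 150 mm long (cap's x), 16 mm wide (y), 30 mm high (z). 39 mm below this point is the underside of the flange (radius 52 mm, with two ears reaching 66 mm along +y and -y); under it a plug goes 14 mm into the neck. Standing on a floor on its plug, this point is 53 mm above it.
- ledges (a point): Top of the fixed aluminium collar round the neck, on the drum's axis, 130 mm above the bench, 4 mm below the bar's underside. The collar (outside radius 77 mm) is two curved ledges hooked over the cap's ears, with two opposite gaps. In the drum's frame the ledges span 76 to 185 and 256 to 365 degrees (anticlockwise from x); the ears can rise only in the gaps.
- tray: Shallow steel tray, fixed, 280 mm (its x) by 180 mm (its y) outside, 25 mm high, walls and floor 4 mm. Origin: centre of its underside, on the bench. To the robot's left or right of the drum.
- beaker: Open steel beaker, 62 mm diameter, 80 mm high, loose, standing in the far end of the tray (75 to 105 mm along the tray's +x). Origin: centre of its underside.
- bottle: Amber bottle, 60 mm diameter, 185 mm high, loose, on the robot's side of the drum. Origin: centre of its underside.
- jar: White jar, 60 mm diameter, 105 mm high, loose, on the robot's side of the drum. Origin: centre of its underside.
- can: Metal can, 72 mm diameter, 110 mm high, loose, beyond the drum. Origin: centre of its underside.
- flask: White bottle, 68 mm diameter, 160 mm high, loose, beyond the drum. Origin: centre of its underside.
- stand: Fixed stand beyond the drum: dark base plate 90 mm (x) by 120 mm (y), 12 mm high, with an upright rod of 14 mm diameter, 322 mm high, with a 24 mm square clamp block 288 to 312 mm up. Origin: centre of the plate's underside, under the rod.
- crate: White slatted crate with cartons, fixed, 260 mm (x) by 180 mm (y), 90 mm high, on the other side of the drum from the tray. Origin: centre of its underside.

How it is judged:
By the outcome, as a careful person would: the job done as asked, in the order asked, and still so for the second after the job is handed in, with the robot touching nothing.
It also fails if it takes over 61 s, if anything falls off the work surface, if the arm or the gripper's body presses on something with over 40 N, if the wrist force passes 120 N, or if a joint passes its speed limit or range.

## Working session

There is one attempt and no reset: what is moved stays moved. The work goes in short steps, Python scripts to look and compute and a tool call to move; the robot and the scene stay as the last step left them, time stands still between calls to the robot, and variables do not carry over. Pictures are saved under pics/ and viewed, and the job is handed in when it is done.

Besides the shell and the picture viewer there is one more tool, called as a command line: name --argument value ..., lists and objects as JSON in quotes. carry_out: Moves the arm, as the interface text tells. Its arguments: {"type":"object","properties":{"moves":{"type":"array","items":{"type":"array","items":{"type":"array","items":{"type":"number"}}}},"squeeze":{"type":"number"}},"required":["moves"]}

```bash
ls; mkdir -p pics
python3 - <<'E'
from rig import read_state, vision, r
import cv2
s=read_state(); print(s)
print(r.hold_point_z)
for n in ("side","top"):
    d=vision.snapshot(n)
    cv2.imwrite(f"pics/{n}0.png",cv2.cvtColor(d["image"],cv2.COLOR_RGB2BGR))
    print(n,d["K"],d["dist_coeffs"],d["R"],d["t"])
E
```

```text
pics
{'t': 0.0, 'joints': array([ 1.23453412,  0.6159431 , -0.01260697,  1.42488754,  0.00811775,
        1.10340267, -0.04039288]), 'dq': array([-0.00209601,  0.00057166,  0.00015886,  0.00064511,  0.00127826,
       -0.00067616,  0.00189933]), 'effort': array([-3.81816726e-04, -4.58927929e+01,  2.09324341e-01, -1.65743494e+01,
       -6.08885475e-02,  2.05297570e-02,  2.36536134e-04]), 'tcp_pos': array([ 197.89789391, -618.30921804,  217.46948439]), 'ee_rot': array([-1.27466847e-03,  9.88023350e-01,  1.54299005e-01, -2.28874768e-04]), 'wrist_force': array([ 0.09482126, -0.16066032,  0.27844014]), 'ft_torque': array([-0.02217492,  0.03071435, -0.05316517]), 'finger_gap': 92.84640347127689}
18.8
side [[387.37291851   0.         281.03249573]
 [  0.         387.37291851 205.51376626]
 [  0.           0.           1.        ]] [-0.07663021  0.          0.          0.          0.        ] [[-0.87689344 -0.48048602 -0.01382295]
 [-0.24218877  0.46647224 -0.85073395]
 [ 0.41521379 -0.74265526 -0.52541476]] [523.6045781  242.23046203 602.65857806]
top [[433.54882449   0.         275.09698019]
 [  0.         433.54882449 218.10494173]
 [  0.           0.           1.        ]] [-0.09469008  0.          0.          0.          0.        ] [[-0.01928414 -0.99978198  0.00800764]
 [-0.99284509  0.01820512 -0.11801353]
 [ 0.11784202 -0.01022613 -0.9929797 ]] [-6.09887636e-01  6.08497235e+02  9.78335663e+02]
```

View pics/side0.png

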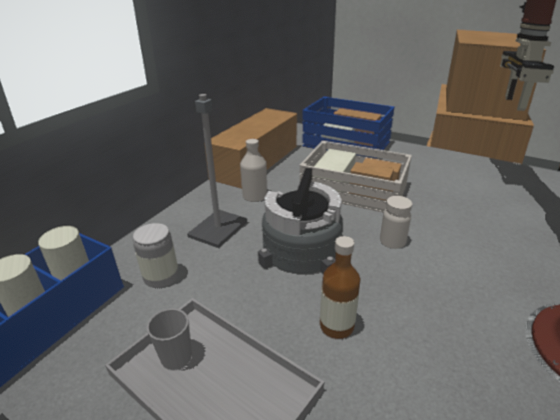

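View pics/top0.png

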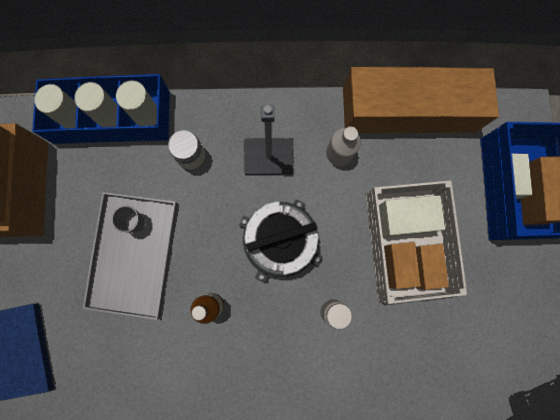

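The side view shows the drum at about (303,225), bottle at (340,290), jar at (396,222), and tray with beaker (170,340). In the top view (up = +x, left = +y) the cap centre is near (282,238), with the bar running (247,246) to (317,228). The tray is at the left, around (131,255), with the beaker at (125,218). The stand base is at (268,156).

```bash
cat > h.py <<'E'
import numpy as np, cv2
from rig import read_state, vision, r
from scipy.spatial.transform import Rotation as Ro
def ray(d,uv):
    uv=np.asarray(uv,float).reshape(-1,1,2)
    p=cv2.undistortPoints(uv,d["K"],np.array(d["dist_coeffs"],float)).reshape(-1,2)
    v=np.c_[p,np.ones(len(p))]@d["R"]   # R^T v
    c=-d["R"].T@d["t"]
    return c,v
def plane(d,uv,z):
    c,v=ray(d,uv); s=(z-c[2])/v[:,2]; return c+v*s[:,None]
def zpts(d,uv):
    uv=np.asarray(uv).reshape(-1,2); p=cv2.undistortPoints(uv.astype(float).reshape(-1,1,2),d["K"],np.array(d["dist_coeffs"],float)).reshape(-1,2)
    z=d["z_map"][uv[:,1].astype(int),uv[:,0].astype(int)]
    X=np.c_[p,np.ones(len(p))]*z[:,None]
    return (X-d["t"])@d["R"]
def cloud(d):
    v,u=np.mgrid[0:420,0:560]; uv=np.c_[u.ravel(),v.ravel()]
    P=zpts(d,uv); P[d["z_map"].ravel()==0]=np.nan
    return P.reshape(420,560,3)
def pose():
    s=read_state(); q=s["ee_rot"]; R=Ro.from_quat([q[1],q[2],q[3],q[0]]).as_matrix()
    return s,R
def rel(target,R,p):  # world shift in tool units
    return R.T@(np.asarray(target)-p)/50
E
python3 - <<'E'
from h import *
np.set_printoptions(precision=1,suppress=True)
d=vision.snapshot("top"); P=cloud(d)
im=cv2.cvtColor(d["image"],cv2.COLOR_RGB2BGR)
cv2.imwrite("pics/top_zoom.png",cv2.resize(im[180:300,220:350],None,fx=5,fy=5,interpolation=cv2.INTER_CUBIC)[:600,:800])
# bar by height above the collar
sub=P[180:300,220:350]; Z=sub[...,2]
m=(Z>152)&(Z<175)
m8=m.astype(np.uint8)
vv,uu=np.nonzero(m); print("bar n",m.sum(),"Z",np.percentile(Z[m],[5,50,95]))
q=sub[m]; (c,wh,a)=cv2.minAreaRect(q[:,:2].astype(np.float32)); print("bar rect",np.array(c),wh,a)
uv=np.c_[uu+220,vv+180]; w=plane(d,uv,164); print("plane rect",cv2.minAreaRect(w[:,:2].astype(np.float32)))
# collar
m=(Z>122)&(Z<138); q=sub[m]; print("collar",cv2.minEnclosingCircle(q[:,:2].astype(np.float32)), np.median(q[:,2]))
# all objects by height
def obj(name,u0,u1,v0,v1,z0,z1):
    s=P[v0:v1,u0:u1].reshape(-1,3); s=s[(s[:,2]>z0)&(s[:,2]<z1)]
    cc,rad=cv2.minEnclosingCircle(s[:,:2].astype(np.float32)); print(name,np.array(cc),rad,np.median(s[:,2]),len(s),np.median(s,axis=0))
obj("bottle",180,230,285,330,170,195)
obj("jar",315,360,290,335,95,115)
obj("can",160,215,125,180,100,118)
obj("flask",325,370,120,175,145,170)
obj("beaker",105,160,195,245,70,90)
obj("rod",255,285,95,180,280,330)
obj("tray rim",80,180,185,325,18,32)
s=P[185:325,80:180].reshape(-1,3); s=s[(s[:,2]>18)&(s[:,2]<32)]
print(cv2.minAreaRect(s[:,:2].astype(np.float32)))
E
```

```text
bar n 591 Z [159.9 163.2 166.2]
bar rect [555.8 -23.7] (16.231552124023438, 149.23623657226562) 16.457225799560547
plane rect ((555.2440795898438, -23.615234375), (16.51487922668457, 148.88876342773438), 16.514060974121094)
collar ((555.7720336914062, -23.712650299072266), 77.5660400390625) 128.9226383738498
bottle [407.5 143.9] 14.313982009887695 184.52788387618344 173 [408.4 141.9 184.5]
jar [ 386.5 -143.5] 26.949413299560547 104.52706603038534 501 [ 387.  -143.5  104.5]
can [768.4 190.9] 35.164024353027344 109.46188134492637 707 [767.1 190.4 109.5]
flask [ 772.8 -173.3] 16.21642303466797 159.1828892775369 190 [ 770.2 -172.8  159.2]
beaker [607.7 327.4] 30.99845314025879 81.5071508721182 198 [610.2 334.5  81.5]
rod [766.   -0.3] 16.0914249420166 311.2449051622481 232 [761.2  -0.1 311.2]
tray rim [530.8 336.2] 165.14393615722656 24.422928299463358 962 [543.7 342.1  24.4]
((529.3912963867188, 336.1206359863281), (183.9174346923828, 280.7919006347656), 81.4822006225586)
```

View pics/top_zoom.png

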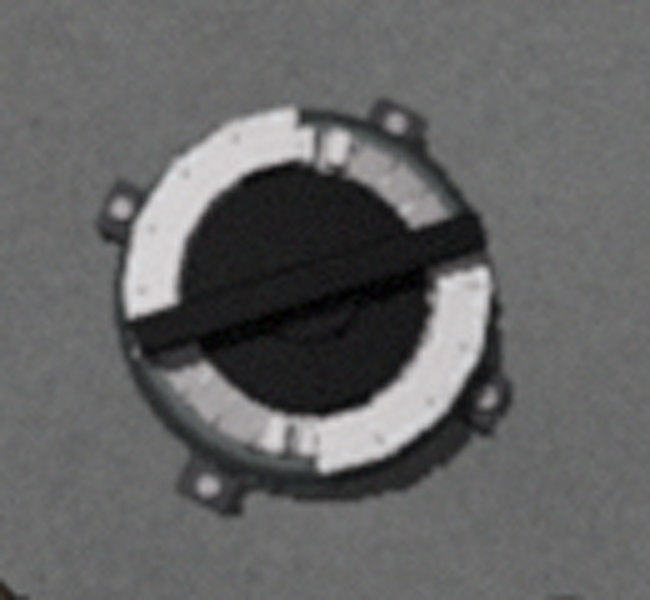

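Heights and sizes agree with the given ones: bar 16×149 mm, collar radius 77.6 mm, tray rim 184×281 mm. The axis is at (555.6, -23.7) and the bar lies along 106.5°. I'll push the right-hand end (-y) away from the robot, starting from its near side.

```bash
cat >> h.py <<'E'
C=np.array([555.5,-23.7])
def plan(x,y,z,yang):
    s,R=pose(); p=s["tcp_pos"]
    cur=np.degrees(np.arctan2(R[1,1],R[0,1]))
    # target: tool z straight down, y along yang
    a=np.radians(yang); yv=np.array([np.cos(a),np.sin(a),0]); zv=np.array([0,0,-1.]); xv=np.cross(yv,zv)
    T=np.c_[xv,yv,zv]
    rv=Ro.from_matrix(R.T@T).as_rotvec(degrees=True)/8
    sh=rel([x,y,z],R,p)
    print("p",np.round(p,1),"yang",round(cur,1),"tilt",np.round(R[:,2],3),"-> shift",np.round(sh,3),"rot",np.round(rv,3))
    return sh,rv
E
python3 - <<'E'
from h import *
plan(538,-98,230,16.5)
plan(198+340/2,-619+521/2,230,-28)
E
```

```text
p [ 198.1 -618.5  217.8] yang -72.2 tilt [-0.001  0.002 -1.   ] -> shift [ 9.65  -7.841 -0.229] rot [-1.0000e-02 -1.0000e-02 -1.1093e+01]
p [ 198.1 -618.5  217.8] yang -72.2 tilt [-0.001  0.002 -1.   ] -> shift [ 4.823 -3.916 -0.237] rot [-1.30e-02 -5.00e-03 -5.53e+00]
```

carry_out --moves '[[[0.6, -0.5, -0.1, 0, 0, -0.7, 0], [1.2, -1.0, -0.2, 0, 0, -1.4, 0], [1.8, -1.5, -0.2, 0, 0, -2.1, 0], [2.4, -2.0, -0.2, 0, 0, -2.8, 0], [3.0, -2.5, -0.2, 0, 0, -3.5, 0], [3.6, -3.0, -0.2, 0, 0, -4.2, 0], [4.2, -3.5, -0.2, 0, 0, -4.9, 0], [4.8, -3.9, -0.2, 0, 0, -5.5, 0]]]' --squeeze 10

```text
t: 0.95
tcp_pos: [367.6, -358.2, 228.6]
ee_rot: [-0.0, 0.857, 0.515, -0.0]
wrist_force: [0.9, -0.5, -0.2]
finger_gap: 33.4
```

Run:
```python
from h import *
plan(538,-98,230,16.5); s=read_state(); print(s["t"],s["joints"],s["wrist_force"],s["finger_gap"])
```

```text
p [ 367.6 -358.2  228.6] yang -28.0 tilt [-0.001  0.001 -1.   ] -> shift [ 6.194  0.564 -0.027] rot [-4.000e-03 -4.000e-03 -5.564e+00]
0.95 [ 0.91161186  0.40313889 -0.25852594  1.79434116  0.12252122  0.96050623
  0.11354272] [ 0.93259566 -0.45309088 -0.24571201] 33.35492751053851
```

carry_out --moves '[[[0.8, 0.07, 0, 0, 0, -0.7, 0], [1.6, 0.14, 0, 0, 0, -1.4, 0], [2.4, 0.2, 0, 0, 0, -2.1, 0], [3.2, 0.3, 0, 0, 0, -2.8, 0], [4.0, 0.36, 0, 0, 0, -3.5, 0], [4.8, 0.43, 0, 0, 0, -4.2, 0], [5.5, 0.5, 0, 0, 0, -4.9, 0], [6.2, 0.56, 0, 0, 0, -5.55, 0]]]'

```text
t: 1.75
tcp_pos: [539.2, -99.0, 228.5]
ee_rot: [-0.0, 0.599, 0.801, -0.0]
wrist_force: [1.2, -0.7, 0.2]
finger_gap: 0.4
```

Run:
```python
from h import *
plan(538,-98,138,16.5); s=read_state(); print(s["t"],s["joints"],s["wrist_force"],s["finger_gap"])
d=vision.snapshot("side"); cv2.imwrite("pics/side1.png",cv2.cvtColor(d["image"],cv2.COLOR_RGB2BGR))
```

```text
p [539.2 -99.  228.5] yang 16.4 tilt [-0. -0. -1.] -> shift [ 0.026 -0.016  1.81 ] rot [-0.003 -0.    -0.015]
1.75 [ 0.46899437  0.48531887 -0.49721041  1.69788181  0.26335994  1.02575175
  0.16835793] [ 1.20832811 -0.65822901  0.15837815] 0.4299616776704726
```

View pics/side1.png

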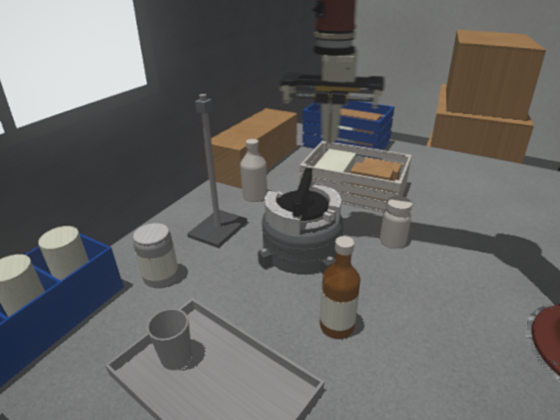

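Fingers are closed at about (330,125), clear of everything. Next is the descent.

carry_out --moves '[[[0, 0, 0.5, 0, 0, 0, 0], [0, 0, 1.0, 0, 0, 0, 0], [0, 0, 1.4, 0, 0, 0, 0], [0, 0, 1.65, 0, 0, 0, 0], [0.02, 0, 1.78, 0, 0, 0, 0], [0.02, 0, 1.78, 0, 0, 0, 0]]]'

```text
t: 2.4
tcp_pos: [538.0, -99.2, 139.2]
ee_rot: [-0.001, 0.601, 0.799, -0.0]
wrist_force: [-0.2, -0.2, -0.2]
finger_gap: 0.5
```

Run:
```python
from h import *
s=read_state(); print(s["t"],s["wrist_force"])
# arc waypoints: finger centre at offset -25.5 from bar axis, r=66
s,R=pose(); p=s["tcp_pos"]
for th in (-3,0,5,10,15,20,25,30,35,40):
    a=np.radians(286.5+th); e=np.array([np.cos(a),np.sin(a)]); n=np.array([-e[1],e[0]])
    q=C+66*e-25.5*n
    print(th,np.round(q,1),np.round(rel([q[0],q[1],140],R,p),2),"az",round(-th/8,2))
d=vision.snapshot("top"); cv2.imwrite("pics/top1.png",cv2.cvtColor(d["image"],cv2.COLOR_RGB2BGR))
```

```text
2.4 [-0.15323677 -0.20803564 -0.18310837]
-3 [546.1 -93.8] [ 0.06  0.19 -0.02] az 0.38
0 [549.8 -94.2] [ 0.03  0.25 -0.02] az 0.0
5 [556.  -94.5] [-0.01  0.37 -0.02] az -0.62
10 [562.1 -94.1] [-0.04  0.49 -0.02] az -1.25
15 [568.2 -93.3] [-0.05  0.61 -0.02] az -1.88
20 [574.3 -91.9] [-0.06  0.74 -0.02] az -2.5
25 [580.1 -90. ] [-0.06  0.86 -0.02] az -3.12
30 [585.8 -87.6] [-0.04  0.98 -0.02] az -3.75
35 [591.3 -84.7] [-0.02  1.1  -0.02] az -4.38
40 [596.5 -81.4] [ 0.02  1.22 -0.02] az -5.0
```

View pics/top1.png

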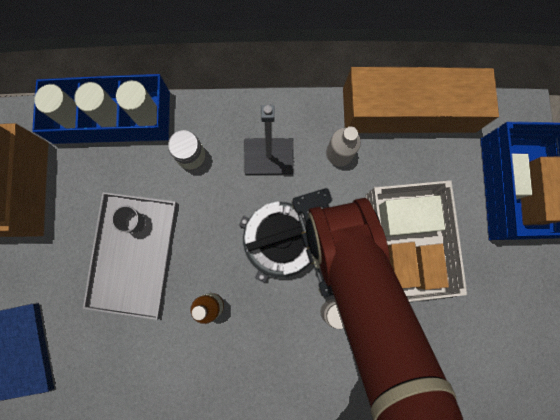

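The top view shows the hand at (330,235), alongside the bar's right end, with the jar and crate clear. Now the push along the arc.

carry_out --moves '[[[0.03, 0.25, 0, 0, 0, 0, 0], [-0.02, 0.4, 0, 0, 0, -0.8, 0], [-0.05, 0.56, 0, 0, 0, -1.6, 0], [-0.06, 0.72, 0, 0, 0, -2.4, 0], [-0.06, 0.88, 0, 0, 0, -3.2, 0], [-0.04, 1.03, 0, 0, 0, -4.0, 0], [-0.01, 1.18, 0, 0, 0, -4.8, 0], [0.02, 1.25, 0, 0, 0, -5.2, 0]]]'

```text
t: 3.25
tcp_pos: [599.8, -82.0, 140.6]
ee_rot: [0.001, 0.277, 0.961, -0.0]
wrist_force: [-0.5, -1.0, -0.4]
finger_gap: 0.4
```

```bash
cat >> h.py <<'E'
def bar(d,name=None):
    P=cloud(d); Z=P[...,2]; D=np.hypot(P[...,0]-C[0],P[...,1]-C[1])
    m=(Z>152)&(Z<172)&(D<85)
    q=P[m][:,:2]; c,e=q.mean(0),np.linalg.svd(q-q.mean(0),full_matrices=False)[2][0]
    print("bar n",m.sum(),"mean",np.round(c,1),"angle",np.degrees(np.arctan2(e[1],e[0]))%180, cv2.minAreaRect(q.astype(np.float32)))
    if name: cv2.imwrite(name,cv2.cvtColor(d["image"],cv2.COLOR_RGB2BGR))
E
python3 - <<'E'
from h import *
s=read_state(); print(s["t"],s["wrist_force"],s["tcp_pos"])
bar(vision.snapshot("top"),"pics/top2.png")
d=vision.snapshot("side");bar(d,"pics/side2.png")
E
```

```text
3.25 [-0.5224547  -0.99624471 -0.38430111] [599.7656796  -81.98987111 140.56155127]
bar n 447 mean [542.6 -12.5] angle 144.18584074073306 ((544.8011474609375, -14.025997161865234), (16.0313663482666, 119.18843078613281), 54.07601547241211)
bar n 602 mean [560.9 -27. ] angle 138.62343219340224 ((559.9534912109375, -22.983924865722656), (49.274139404296875, 147.92828369140625), 40.55337142944336)
```

View pics/side2.png

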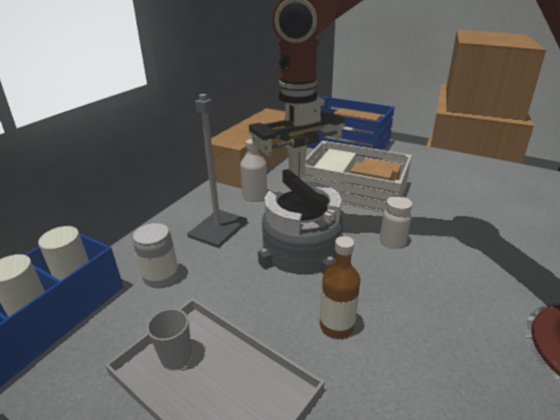

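View pics/top2.png

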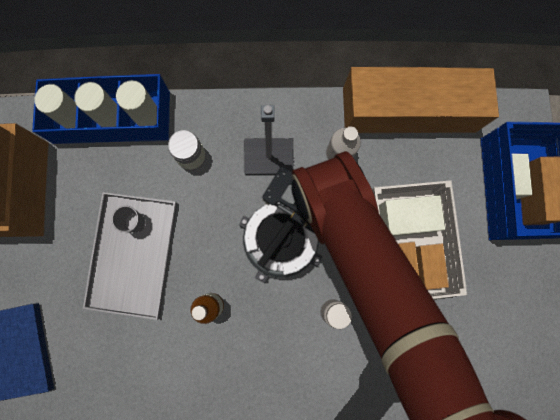

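The bar now lies at 144.2°, so it turned 37.7° (0.66 rad) and is past the hard zone. In the top view the bar runs (262,262) to (300,222). Nothing else has moved. I'll back off, rise, open, and grip the middle to spin it.

carry_out --moves '[[[0, -0.2, 0, 0, 0, 0, 0], [0, -0.2, -0.4, 0, 0, 0, 0], [0, -0.2, -0.9, 0, 0, 0, 30], [0, -0.2, -1.2, 0, 0, 0, 60], [0, -0.2, -1.2, 0, 0, 0, 60]]]'

```text
t: 3.85
tcp_pos: [594.2, -89.8, 202.4]
ee_rot: [0.003, 0.278, 0.96, 0.0]
wrist_force: [0.7, -0.2, -0.2]
finger_gap: 20.0
```

Run:
```python
from h import *
s=read_state(); print(s["t"],s["wrist_force"],s["joints"],s["finger_gap"])
plan(C[0],C[1],200,54.2);plan(C[0],C[1],137,54.2)
bar(vision.snapshot("top"),"pics/top3.png")
```

```text
3.85 [ 0.72385522 -0.23598866 -0.17471683] [ 0.51590808  0.63056172 -0.68010797  1.58722154  0.43657653  1.07464189
  0.72715469] 20.033429789985394
p [594.2 -89.8 202.4] yang 57.7 tilt [ 0.005 -0.001 -1.   ] -> shift [1.361 0.703 0.043] rot [0.017 0.036 0.432]
p [594.2 -89.8 202.4] yang 57.7 tilt [ 0.005 -0.001 -1.   ] -> shift [1.367 0.7   1.303] rot [0.017 0.036 0.432]
bar n 472 mean [545.  -15.6] angle 145.68606911492972 ((546.5093383789062, -16.415874481201172), (16.038347244262695, 123.4413070678711), 55.65537643432617)
```

carry_out --moves '[[[0.3, 0.2, 0, 0, 0, 0, 60], [0.7, 0.35, 0, 0, 0, 0.1, 60], [1.05, 0.55, 0, 0, 0, 0.25, 60], [1.36, 0.7, 0, 0, 0, 0.25, 60], [1.36, 0.7, 0.5, 0, 0, 0.25, 60], [1.36, 0.7, 0.9, 0, 0, 0.25, 60], [1.36, 0.7, 1.2, 0, 0, 0.25, 60], [1.36, 0.7, 1.28, 0, 0, 0.25, 60]]]'

```text
t: 4.7
tcp_pos: [551.8, -23.0, 133.5]
ee_rot: [-0.002, 0.294, 0.956, -0.001]
wrist_force: [-0.4, -0.1, -1.1]
finger_gap: 60.2
```

Run:
```python
from h import *
s=read_state(); print(s["t"],s["wrist_force"],s["joints"],s["finger_gap"])
plan(C[0],C[1],138,55.7)
bar(vision.snapshot("side"),"pics/side3.png")
```

```text
4.7 [-0.4261776  -0.12746066 -1.13610001] [ 0.40253438  0.64126164 -0.63577449  1.79550452  0.48211562  0.87053761
  0.51573494] 60.17514562843196
p [551.8 -23.  133.5] yang 55.8 tilt [-0.005  0.    -1.   ] -> shift [-0.069  0.03  -0.091] rot [-0.02  -0.03   0.016]
bar n 563 mean [541.5  -9.5] angle 138.3758496669702 ((545.2929077148438, -15.858341217041016), (99.00016784667969, 82.13447570800781), 0.12545911967754364)
```

View pics/side3.png

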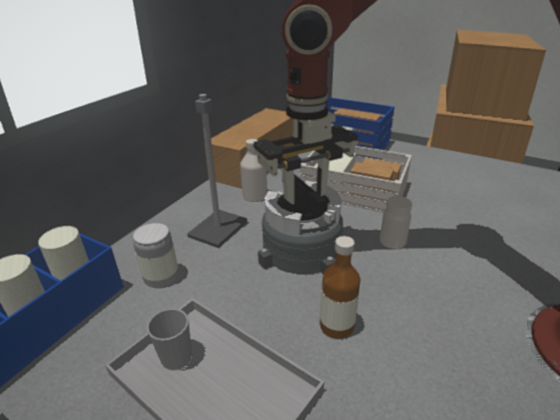

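Fingers straddle the bar's middle at (305,190). I'll trim the position and grip.

carry_out --moves '[[[-0.07, 0.03, -0.08, 0, 0, 0, 60], [-0.07, 0.03, -0.08, 0, 0, 0, 10], [-0.07, 0.03, -0.08, 0, 0, 0, 5], [-0.07, 0.03, -0.08, 0, 0, 0, 5], [-0.07, 0.03, -0.08, 0, 0, 0, 5], [-0.07, 0.03, -0.08, 0, 0, 0, 5]]]' --squeeze 35

```text
t: 5.35
tcp_pos: [557.7, -24.3, 139.8]
ee_rot: [0.0, 0.295, 0.956, 0.0]
wrist_force: [0.5, -0.3, 0.2]
finger_gap: 24.5
```

Run:
```python
from h import *
s=read_state(); print(s["t"],s["wrist_force"],s["ft_torque"],s["joints"],s["finger_gap"])
plan(C[0],C[1],138,138)
```

```text
5.35 [ 0.51645292 -0.25168317  0.20612912] [-0.01582547 -0.10067696 -0.05085881] [ 0.40543343  0.63900234 -0.6395778   1.77702535  0.47772364  0.88555711
  0.52350599] 24.462879733052215
p [557.7 -24.3 139.8] yang 55.7 tilt [ 0.  0. -1.] -> shift [ 0.044 -0.014  0.036] rot [-0.0000e+00  1.0000e-03 -1.0282e+01]
```

carry_out --moves '[[[0.04, -0.01, 0.05, 0, 0, 0, 5], [0.04, -0.01, 0.05, 0, 0, 0, 5], [0.04, -0.01, 0.05, 0, 0, 0, 5], [0.04, -0.01, 0.05, 0, 0, 0, 5]]]'

```text
t: 5.75
tcp_pos: [556.3, -23.3, 137.3]
ee_rot: [0.001, 0.294, 0.956, 0.0]
wrist_force: [1.9, 0.8, 1.0]
finger_gap: 15.9
```

Run:
```python
from h import *
s=read_state(); print(s["t"],s["wrist_force"],s["ft_torque"],s["finger_gap"])
plan(C[0],C[1],138,138)
```

```text
5.75 [1.88792889 0.83681548 1.00908104] [ 0.13252721 -0.56186974  0.19223346] 15.899254009392596
p [556.3 -23.3 137.3] yang 55.8 tilt [ 0.001  0.    -1.   ] -> shift [ 0.009 -0.016 -0.014] rot [ 3.0000e-03  1.0000e-02 -1.0277e+01]
```

Gripped, gap 15.9 mm. Spinning on by about 82° in two calls.

carry_out --moves '[[[0, 0, 0, 0, 0, -0.6, 5], [0, 0, 0, 0, 0, -1.3, 5], [0, 0, 0, 0, 0, -2.0, 5], [0, 0, 0, 0, 0, -2.7, 5], [0, 0, 0, 0, 0, -3.4, 5], [0, 0, 0, 0, 0, -4.1, 5], [0, 0, 0, 0, 0, -4.8, 5], [0, 0, 0, 0, 0, -5.2, 5]]]'

```text
t: 6.55
tcp_pos: [555.6, -23.9, 137.3]
ee_rot: [-0.0, -0.065, 0.998, -0.0]
wrist_force: [0.6, -0.2, 1.6]
finger_gap: 15.4
```

Run:
```python
from h import *
s=read_state(); print(s["t"],s["wrist_force"],s["ft_torque"],s["joints"],s["finger_gap"])
plan(C[0],C[1],138,138)
```

```text
6.55 [ 0.62575855 -0.24427564  1.61510875] [ 0.14540896 -0.3155917   0.03640505] [ 0.51185794  0.69850596 -0.83575135  1.78170341  0.62673493  0.95006602
  1.11123556] 15.43939657216728
p [555.6 -23.9 137.3] yang 97.5 tilt [-0. -0. -1.] -> shift [ 0.002  0.004 -0.014] rot [ 1.000e-03 -4.000e-03 -5.067e+00]
```

carry_out --moves '[[[0, 0, 0, 0, 0, -0.7, 5], [0, 0, 0, 0, 0, -1.4, 5], [0, 0, 0, 0, 0, -2.1, 5], [0, 0, 0, 0, 0, -2.8, 5], [0, 0, 0, 0, 0, -3.5, 5], [0, 0, 0, 0, 0, -4.2, 5], [0, 0, 0, 0, 0, -4.8, 5], [0, 0, 0, 0, 0, -5.1, 5]]]'

```text
t: 7.35
tcp_pos: [555.6, -23.8, 137.3]
ee_rot: [-0.0, -0.409, 0.913, 0.0]
wrist_force: [-0.4, -0.5, 2.6]
finger_gap: 15.9
```

Run:
```python
from h import *
s=read_state(); print(s["t"],s["wrist_force"],s["ft_torque"],s["joints"],s["finger_gap"])
plan(C[0],C[1],138,138)
bar(vision.snapshot("top"),"pics/top4.png")
```

```text
7.35 [-0.40575281 -0.45617596  2.56017398] [ 0.15933691 -0.19453422  0.04804587] [ 0.59728434  0.77200435 -1.01862539  1.77920539  0.7593931   1.04048039
  1.70134698] 15.882045228268478
p [555.6 -23.8 137.3] yang 138.2 tilt [-0.001 -0.    -1.   ] -> shift [-0.     0.004 -0.014] rot [ 0.002 -0.003  0.03 ]
bar n 3 mean [607.7  26.7] angle 39.645409311961686 ((607.882080078125, 26.452138900756836), (2.9974067211151123, 1.5210976600646973), 42.84140396118164)
```

View pics/top4.png

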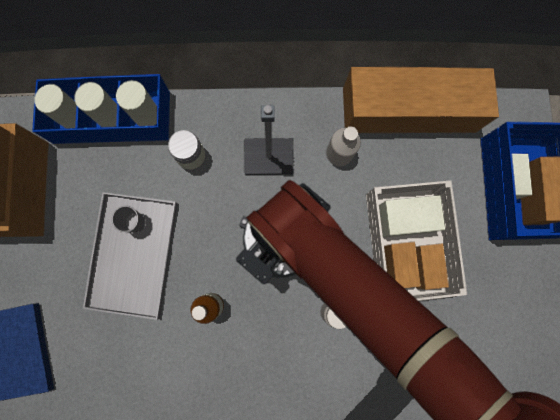

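The jaw angle puts the cap at 2.12 rad, inside the window, and the torque is low, so it did not hit the stop. Lifting gently while checking the force.

carry_out --moves '[[[0, 0, -0.04, 0, 0, 0, 5], [0, 0, -0.1, 0, 0, 0, 5], [0, 0, -0.2, 0, 0, 0, 5], [0, 0, -0.3, 0, 0, 0, 5]]]' --squeeze 45

```text
t: 7.8
tcp_pos: [555.4, -23.7, 152.3]
ee_rot: [-0.0, -0.408, 0.913, 0.0]
wrist_force: [-0.2, -0.6, -1.6]
finger_gap: 15.8
```

Run:
```python
from h import *
s=read_state(); print(s["t"],s["wrist_force"],s["ft_torque"],s["joints"],s["finger_gap"])
d=vision.snapshot("side");cv2.imwrite("pics/side5.png",cv2.cvtColor(d["image"],cv2.COLOR_RGB2BGR))
```

```text
7.8 [-0.18038378 -0.59141279 -1.59368242] [ 0.1083539  -0.11293951 -0.01814877] [ 0.60530338  0.75459568 -1.03334637  1.76370696  0.73697586  1.06667027
  1.7172007 ] 15.848748684136087
```

View pics/side5.png

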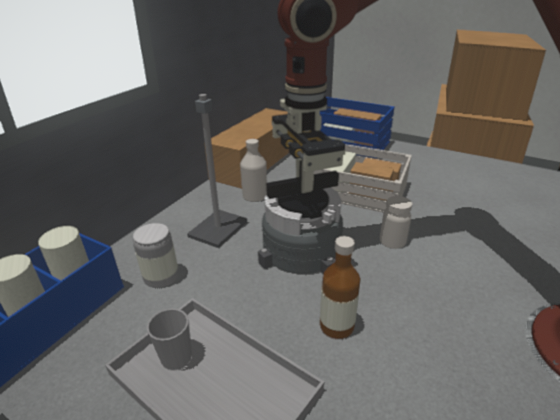

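The cap is rising freely (bar at (300,187)) with about 2–3 N of load. Lifting on.

carry_out --moves '[[[0, 0, -0.2, 0, 0, 0, 5], [0, 0, -0.5, 0, 0, 0, 5], [0, 0, -0.8, 0, 0, 0, 5], [0, 0, -1.1, 0, 0, 0, 5], [0, 0, -1.4, 0, 0, 0, 5], [0, 0, -1.7, 0, 0, 0, 5], [0, 0, -1.9, 0, 0, 0, 5], [0, 0, -2.0, 0, 0, 0, 5]]]'

```text
t: 8.65
tcp_pos: [556.1, -23.4, 253.6]
ee_rot: [0.001, -0.408, 0.913, -0.0]
wrist_force: [0.4, -0.3, -2.7]
finger_gap: 16.0
```

Run:
```python
from h import *
s=read_state(); print(s["t"],s["wrist_force"],s["joints"],s["finger_gap"])
T=np.array([529.4,336.1]); tx=np.array([np.cos(np.radians(-8.5)),np.sin(np.radians(-8.5))])
g=T-62*tx; print("goal",g)
plan(g[0],g[1],250,138.2)
d=vision.snapshot("side");cv2.imwrite("pics/side6.png",cv2.cvtColor(d["image"],cv2.COLOR_RGB2BGR))
```

```text
8.65 [ 0.36192327 -0.28541028 -2.71542327] [ 0.6511888   0.65214662 -1.12034844  1.62996396  0.61320886  1.25336705
  1.82303169] 16.048540430155914
goal [468.08101647 345.26418349]
p [556.1 -23.4 253.6] yang 138.2 tilt [ 0.002  0.    -1.   ] -> shift [-4.317  6.231  0.069] rot [-0.008  0.009 -0.006]
```

View pics/side6.png

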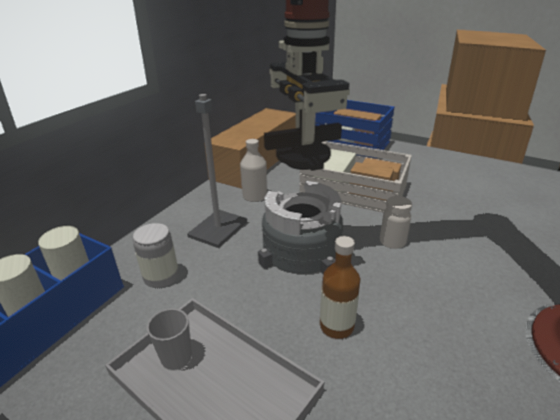

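The cap is clear of the neck, at about (303,148) in the side view, with the open neck below it. I'll carry it level to the tray at TCP height ~250, so its underside stays above the bottle.

carry_out --moves '[[[-0.15, 0.2, 0, 0, 0, 0, 5], [-0.45, 0.65, 0, 0, 0, 0, 5], [-0.8, 1.15, 0, 0, 0, 0, 5], [-1.15, 1.65, 0, 0, 0, 0, 5], [-1.5, 2.15, 0, 0, 0, 0, 5], [-1.85, 2.65, 0, 0, 0, 0, 5], [-2.1, 3.0, 0, 0, 0, 0, 5], [-2.2, 3.15, 0, 0, 0, 0, 5]]]'

```text
t: 9.5
tcp_pos: [509.8, 166.9, 252.0]
ee_rot: [-0.0, -0.411, 0.912, 0.001]
wrist_force: [0.5, -0.7, -2.2]
finger_gap: 15.3
```

Run:
```python
from h import *
s=read_state(); print(s["t"],s["wrist_force"],s["joints"],s["finger_gap"])
plan(468.1,345.3,250,138.2)
```

```text
9.5 [ 0.46020432 -0.6518364  -2.19765684] [ 0.30798234  0.61167243 -1.10128837  1.68474789  0.57657612  1.21160889
  1.48409881] 15.32754784583814
p [509.8 166.9 252. ] yang 138.5 tilt [-0.001  0.001 -1.   ] -> shift [-2.119  2.988  0.046] rot [0.014 0.001 0.035]
```

carry_out --moves '[[[-0.2, 0.3, 0, 0, 0, 0, 5], [-0.5, 0.75, 0, 0, 0, 0, 5], [-0.85, 1.2, 0, 0, 0, 0, 5], [-1.2, 1.7, 0, 0, 0, 0, 5], [-1.55, 2.2, 0, 0, 0, 0, 5], [-1.85, 2.6, 0, 0, 0, 0, 5], [-2.05, 2.9, 0, 0, 0, 0, 5], [-2.12, 2.99, 0, 0, 0, 0, 5]]]'

```text
t: 10.3
tcp_pos: [469.7, 343.9, 251.7]
ee_rot: [-0.001, -0.409, 0.912, 0.001]
wrist_force: [-0.7, -0.3, -1.9]
finger_gap: 15.7
```

Run:
```python
from h import *
d=vision.snapshot("side");cv2.imwrite("pics/side7.png",cv2.cvtColor(d["image"],cv2.COLOR_RGB2BGR))
d=vision.snapshot("top");cv2.imwrite("pics/top7.png",cv2.cvtColor(d["image"],cv2.COLOR_RGB2BGR))
s=read_state(); print(s["t"],s["wrist_force"],s["joints"],s["finger_gap"])
plan(468.1,345.3,60,138.2)
```

```text
10.4 [ 0.12823058 -0.60584035 -1.64312463] [-0.0813295   0.6633459  -1.03536171  1.5605751   0.58952657  1.26075247
  1.20346951] 15.532540880221665
p [470.9 342.2 251.7] yang 138.2 tilt [-0.001 -0.001 -1.   ] -> shift [-0.014  0.083  3.834] rot [-0.    -0.008  0.001]
```

View pics/side7.png

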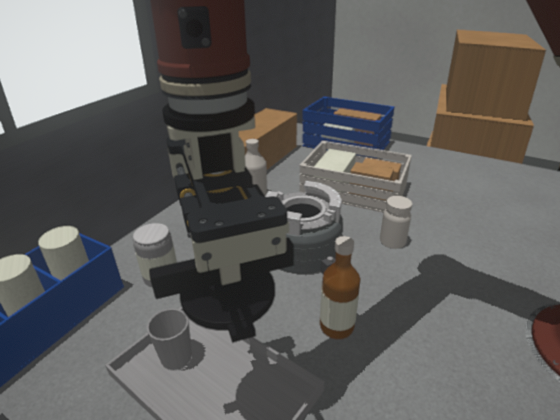

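View pics/top7.png

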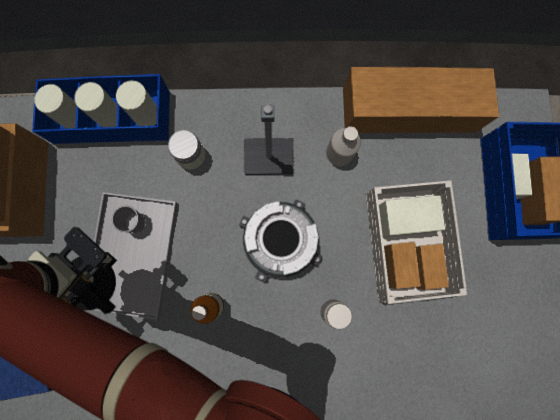

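The top view shows the tray clear below the hand, the beaker at (125,218), and the drum's open neck. Before lowering, I'll check heights near the arm's elbow side.

Run:
```python
from h import *
np.set_printoptions(precision=0,suppress=True)
d=vision.snapshot("top");P=cloud(d)
for n,(u,v) in dict(arm1=(30,310),arm2=(100,355),arm3=(180,390),wrist=(30,275),box=(8,180),boxside=(35,180),blue=(30,380),blue2=(5,380),grip=(80,245)).items(): print(n,P[v,u])
plan(468.1,345.3,60,138.2)
```

```text
arm1 [453. 228. 638.]
arm2 [418. 147. 669.]
arm3 [394.  74. 688.]
wrist [486. 276. 556.]
box [688. 566. 153.]
boxside [709. 560.  53.]
blue [236. 572.  30.]
blue2 [235. 635.  30.]
grip [531. 296. 379.]
p [472. 341. 252.] yang 138.1 tilt [-0. -0. -1.] -> shift [-0.  0.  4.] rot [-0. -0. -0.]
```

carry_out --moves '[[[0, 0.06, 0.3, 0, 0, 0, 5], [0, 0.06, 0.8, 0, 0, 0, 5], [0, 0.06, 1.3, 0, 0, 0, 5], [0, 0.06, 1.8, 0, 0, 0, 5], [0, 0.06, 2.3, 0, 0, 0, 5], [0, 0.06, 2.8, 0, 0, 0, 5], [0, 0.06, 3.2, 0, 0, 0, 5], [0, 0.06, 3.4, 0, 0, 0, 5]]]'

```text
t: 11.25
tcp_pos: [469.6, 341.1, 80.0]
ee_rot: [-0.002, -0.407, 0.914, -0.001]
wrist_force: [0.6, -0.3, -2.1]
finger_gap: 15.7
```

Run:
```python
from h import *
d=vision.snapshot("side");cv2.imwrite("pics/side8.png",cv2.cvtColor(d["image"],cv2.COLOR_RGB2BGR))
s=read_state(); print(s["t"],s["wrist_force"],s["joints"],s["finger_gap"])
plan(468.1,345.3,46,138.2)
```

```text
11.3 [-0.54420056 -0.92954827 -3.23040406] [-0.155627    0.84244775 -0.8877322   1.75860938  0.79425275  0.94791152
  1.02807005] 15.763698022222348
p [469.2 341.2  79.4] yang 138.0 tilt [-0.003 -0.004 -1.   ] -> shift [-0.05   0.072  0.667] rot [-0.005 -0.035 -0.025]
```

View pics/side8.png

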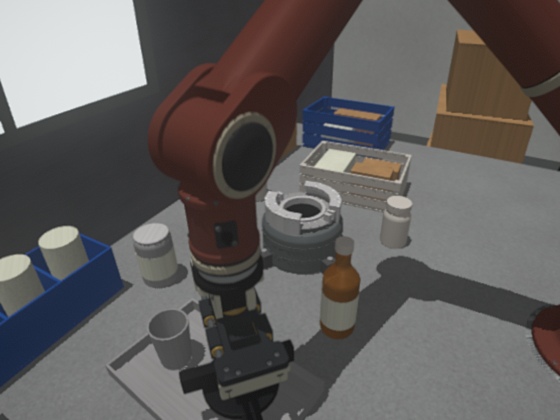

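carry_out --moves '[[[-0.03, 0.06, 0.15, 0, 0, 0, 5], [-0.03, 0.06, 0.3, 0, 0, 0, 5], [-0.03, 0.06, 0.4, 0, 0, 0, 5], [-0.03, 0.06, 0.48, 0, 0, 0, 5], [-0.03, 0.06, 0.54, 0, 0, 0, 5], [-0.03, 0.06, 0.58, 0, 0, 0, 5], [-0.03, 0.06, 0.58, 0, 0, 0, 5]]]'

```text
t: 12.0
tcp_pos: [467.7, 347.2, 53.1]
ee_rot: [-0.0, -0.408, 0.913, -0.0]
wrist_force: [-0.8, 0.9, -3.2]
finger_gap: 15.6
```

Run:
```python
from h import *
s=read_state(); print(s["t"],s["wrist_force"],s["ft_torque"],s["finger_gap"])
plan(468.1,345.3,46,138.2)
```

```text
12.0 [-0.80177489  0.87424128 -3.18682727] [ 0.15664421 -0.11725034  0.01264432] 15.594213166040303
p [467.7 347.2  53.1] yang 138.2 tilt [-0. -0. -1.] -> shift [ 0.023 -0.031  0.141] rot [-0.    -0.001 -0.006]
```

Gentle final lowering, 1 mm per row.

carry_out --moves '[[[0, 0, 0.03, 0, 0, 0, 5], [0, 0, 0.06, 0, 0, 0, 5], [0, 0, 0.08, 0, 0, 0, 5], [0, 0, 0.1, 0, 0, 0, 5], [0, 0, 0.12, 0, 0, 0, 5], [0, 0, 0.14, 0, 0, 0, 5], [0, 0, 0.14, 0, 0, 0, 5]]]'

```text
t: 12.7
tcp_pos: [467.7, 347.2, 46.1]
ee_rot: [-0.0, -0.408, 0.913, -0.0]
wrist_force: [0.2, 1.0, -1.6]
finger_gap: 16.0
```

Run:
```python
from h import *
s=read_state(); print(s["t"],s["wrist_force"],s["ft_torque"],s["finger_gap"])
plan(468.1,345.3,46,138.2)
```

```text
12.7 [ 0.15654249  0.99623284 -1.59948329] [ 0.11114289 -0.1612235  -0.01331318] 16.034257522074654
p [467.7 347.2  46.1] yang 138.2 tilt [-0. -0. -1.] -> shift [ 0.023 -0.031  0.001] rot [ 0.001 -0.001 -0.006]
```

carry_out --moves '[[[0, 0, 0.01, 0, 0, 0, 5], [0, 0, 0.02, 0, 0, 0, 5], [0, 0, 0.03, 0, 0, 0, 5], [0, 0, 0.03, 0, 0, 0, 5]]]'

```text
t: 13.1
tcp_pos: [467.9, 347.5, 45.3]
ee_rot: [0.0, -0.408, 0.913, 0.0]
wrist_force: [-0.0, -1.4, 2.4]
finger_gap: 15.5
```

Run:
```python
from h import *
s=read_state(); print(s["t"],s["wrist_force"],s["ft_torque"],s["finger_gap"],s["tcp_pos"])
```

```text
13.1 [-0.03986458 -1.36445033  2.36332087] [-0.05751778 -0.03791565  0.03245587] 15.467175177544377 [467.85630552 347.50873569  45.32208965]
```

The force changed sign at TCP 45.3 mm, as predicted, so the cap is standing on the floor. Opening, then withdrawing straight up.

carry_out --moves '[[[0, 0, 0.03, 0, 0, 0, 25], [0, 0, 0.02, 0, 0, 0, 45], [0, 0, 0.02, 0, 0, 0, 45], [0, 0, 0.02, 0, 0, 0, 45], [0, 0, 0.02, 0, 0, 0, 45], [0, 0, 0.02, 0, 0, 0, 45]]]'

```text
t: 13.7
tcp_pos: [467.7, 347.3, 43.6]
ee_rot: [-0.0, -0.408, 0.913, 0.0]
wrist_force: [-0.3, 0.3, 0.6]
finger_gap: 45.2
```

Run:
```python
from h import *
s=read_state(); print(s["t"],s["wrist_force"],s["finger_gap"],s["tcp_pos"])
```

```text
13.7 [-0.27279629  0.27878792  0.59193873] 45.18552128694755 [467.68872983 347.25232946  43.61551543]
```

carry_out --moves '[[[0, 0, -0.2, 0, 0, 0, 45], [0, 0, -0.6, 0, 0, 0, 45], [0, 0, -1.2, 0, 0, 0, 45], [0, 0, -1.9, 0, 0, 0, 45], [0, 0, -2.6, 0, 0, 0, 45], [0, 0, -3.3, 0, 0, 0, 45], [0, 0, -4.0, 0, 0, 0, 45], [0, 0, -4.2, 0, 0, 0, 45]]]'

```text
t: 14.5
tcp_pos: [468.0, 349.4, 258.5]
ee_rot: [0.004, -0.408, 0.913, 0.002]
wrist_force: [-1.0, 0.7, -0.5]
finger_gap: 45.1
```

Run:
```python
from h import *
s=read_state(); print(s["t"],s["wrist_force"],s["finger_gap"],s["tcp_pos"],s["joints"])
d=vision.snapshot("side");cv2.imwrite("pics/side9.png",cv2.cvtColor(d["image"],cv2.COLOR_RGB2BGR))
plan(520,100,260,138.2)
```

```text
14.5 [-0.97553515  0.68294627 -0.50095923] 45.11135485021116 [468.03550096 349.39051455 258.53949321] [-0.09135565  0.65572666 -1.0382404   1.55209653  0.58501148  1.26446306
  1.19652564]
p [468.2 349.1 258.1] yang 138.2 tilt [ 0.005  0.005 -1.   ] -> shift [ 3.021 -4.096 -0.058] rot [-0.003  0.052 -0.004]
```

View pics/side9.png

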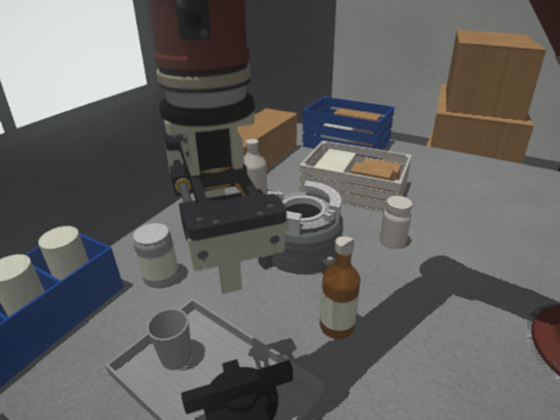

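The cap stands flat in the tray, bar up (bar (185,400) to (292,372)), with the beaker still upright at (170,340). I'll move the arm aside for a final check.

carry_out --moves '[[[0.3, -0.4, -0.1, 0, 0, 0, 45], [0.7, -1.0, -0.1, 0, 0, 0, 45], [1.1, -1.5, -0.1, 0, 0, 0, 45], [1.5, -2.1, -0.1, 0, 0, 0, 45], [2.0, -2.7, -0.1, 0, 0, 0, 45], [2.4, -3.3, -0.1, 0, 0, 0, 45], [2.8, -3.8, -0.1, 0, 0, 0, 45], [3.0, -4.1, -0.1, 0, 0, 0, 45]]]'

```text
t: 15.35
tcp_pos: [520.2, 94.6, 256.8]
ee_rot: [-0.002, -0.406, 0.914, -0.001]
wrist_force: [-0.2, 0.0, -0.2]
finger_gap: 44.9
```

Run:
```python
from h import *
np.set_printoptions(precision=1,suppress=True)
s=read_state(); print(s["t"],s["wrist_force"],s["tcp_pos"])
d=vision.snapshot("top");cv2.imwrite("pics/top9.png",cv2.cvtColor(d["image"],cv2.COLOR_RGB2BGR))
P=cloud(d)
T=np.array([529.4,336.1]); a=np.radians(-8.5); Rt=np.array([[np.cos(a),np.sin(a)],[-np.sin(a),np.cos(a)]])
reg=P[185:330,70:185].reshape(-1,3); 
l=(reg[:,:2]-T)@Rt.T
m=(reg[:,2]>58)&(reg[:,2]<88)&(l[:,0]<30)
q=reg[m]; print("bar top z",np.percentile(q[:,2],[5,50,95]),"expect 72"); c,wh,an=cv2.minAreaRect(q[:,:2].astype(np.float32)); print(c,wh,an,"tray coords",Rt@(np.array(c)-T))
A=np.c_[q[:,:2]-q[:,:2].mean(0),np.ones(len(q))]; print("slope deg",np.degrees(np.linalg.lstsq(A,q[:,2],rcond=None)[0][:2]))
m=(reg[:,2]>70)&(l[:,0]>45); print("beaker",cv2.minEnclosingCircle(reg[m][:,:2].astype(np.float32)))
def obj(name,u0,u1,v0,v1,z0,z1):
    s=P[v0:v1,u0:u1].reshape(-1,3); s=s[(s[:,2]>z0)&(s[:,2]<z1)]
    print(name,cv2.minEnclosingCircle(s[:,:2].astype(np.float32)) if len(s) else None)
obj("bottle",180,230,285,330,170,195);obj("jar",315,360,290,335,95,115);obj("can",160,215,125,180,100,118);obj("flask",325,370,120,175,145,170)
```

```text
15.35 [-0.2  0.  -0.2] [520.2  94.6 256.8]
bar top z [61.8 71.3 74.6] expect 72
(467.6718444824219, 348.7115478515625) (149.46469116210938, 17.530380249023438) 48.31369400024414 tray coords [-62.9   3.3]
slope deg [-11.8  10.7]
beaker ((579.5170288085938, 219.96096801757812), 141.09715270996094)
bottle ((401.01922607421875, 147.6107177734375), 9.904348373413086)
jar ((386.96966552734375, -143.8815155029297), 27.125741958618164)
can ((768.1936645507812, 191.1599884033203), 34.61288070678711)
flask ((772.6140747070312, -173.5697479248047), 16.31477928161621)
```

View pics/top9.png

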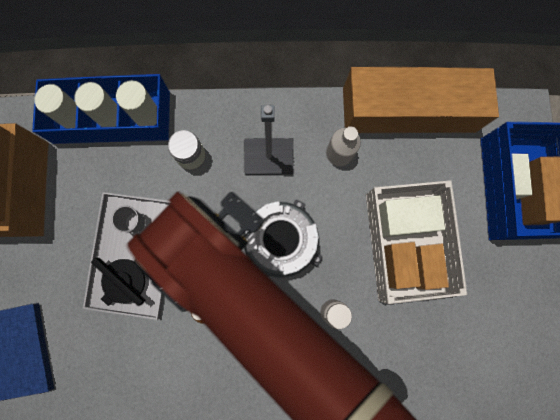

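The top view shows the cap in the tray at (122,282) and the beaker at (125,218). The arm pollutes the beaker and bottle fits, and side-wall pixels pollute the slope. I'll redo those fits with tighter masks.

Run:
```python
from h import *
np.set_printoptions(precision=1,suppress=True)
c=np.array([467.7,348.7]); a=np.radians(48.3); e=np.array([np.cos(a),np.sin(a)]); n=np.array([-e[1],e[0]])
d=vision.snapshot("top");P=cloud(d).reshape(-1,3)
u=(P[:,:2]-c)@e; v=(P[:,:2]-c)@n
m=(abs(v)<5)&(abs(u)<70)&(P[:,2]>40)&(P[:,2]<100); q=P[m]
print(m.sum(),"along-bar slope deg",np.degrees(np.polyfit(u[m],q[:,2],1)[0]),"z halves",np.median(q[u[m]<0,2]),np.median(q[u[m]>0,2]))
r_=np.hypot(u,v)
for nm,s in (("+n",v>12),("-n",v<-12)):
    k=(r_<48)&s&(P[:,2]<60)&(P[:,2]>5); print("flange top",nm,k.sum(),np.median(P[k,2]))
b=P[(np.hypot(P[:,0]-608,P[:,1]-327)<60)&(P[:,2]>72)&(P[:,2]<90)]; print("beaker",cv2.minEnclosingCircle(b[:,:2].astype(np.float32)))
d=vision.snapshot("side");cv2.imwrite("pics/side10.png",cv2.cvtColor(d["image"],cv2.COLOR_RGB2BGR))
```

```text
269 along-bar slope deg 0.11844852662371944 z halves 71.90376977535435 72.02919392533062
flange top +n 336 30.45459296024344
flange top -n 462 30.35370597391428
beaker ((606.3735961914062, 327.1534423828125), 31.442888259887695)
```

View pics/side10.png

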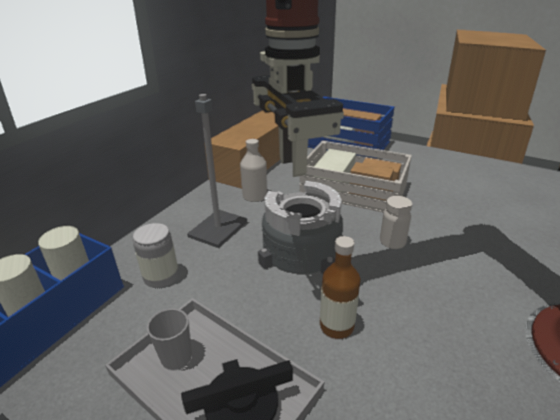

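The cap is flat: bar top at 72 mm, slope 0.1°, flange level on both sides. The beaker is at (606,327), and the bottle (340,290) and everything else are as at the start. Handing in.

```bash
python3 -c "
from rig import close_job; print(close_job())"
```

```text
the job is handed in; nothing more can be done
None
```

The cap is off the drum and standing flat in the tray, bar up, beside the beaker. I handed the job in at about 15.5 s of the 61 s allowed.

**What I did:** I broke the cap loose by pushing the bar's right-hand (-y) end with closed fingers, which turned it 0.66 rad anticlockwise. I then gripped the bar's middle, spun it on to 2.12 rad, lifted it straight off, and carried it over the bottle's height. It touched down at about 5 N, and I opened the gripper and moved the arm clear.

**Last checks:**
- **Cap:** the bar's top is at 72 mm, as it should be, with a 0.1° slope and the flange level on both sides. It sits at (-63, +3) mm in tray coordinates.
- **Other objects:** the beaker, jar, can and flask are within about 1.5 mm of their starting positions. I never went near the stand.

**Checks that disagreed:** in my first final check, the beaker fit and the bar slope were thrown off by arm and side-wall pixels; with tighter masks both came out fine. The bottle was partly hidden by the arm in the top view, so I confirmed it only by eye in the side view, where it stands unmoved.

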